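Ready the amplifier for contact cleaning: stand up the can, hold the sprung hatch

ROBOT

A 7-joint arm with a two-finger parallel gripper is mounted at the origin on the work surface. World frame = base frame: x ahead of the robot, y to its left, z up, the work surface at z = 0. Lengths are in mm, angles in rad, forces in N, time in s.
With the tool pointing down it reaches from about 425 to 925 mm from the base axis. Payload 6.8 kg.
Tool frame: the origin (TCP) lies on the centre line of the jaws, within the pads' length; the fingertips stand 19 mm ahead of it and the grasp point (between the pads) is the TCP; z points along the fingers, y is the line along which they close (so a half turn about z gives the same grasp; the last joint's range is limited). The gripper opens to 88 mm and grips with 3 to 60 N. Pads are 20 mm wide; open, the fingers measure 115 mm over their backs; the gripper's body (75 mm by 178 mm) begins 61 mm behind the grasp point.
Start: joints at [-1.325, 0.477, 0.022, 1.555, -0.011, 1.109, -0.083], TCP at [233.861, 633.211, 241.664] pointing down, gripper open.
Joint ranges: [-2.96, 2.96], [-0.34, 2.1], [-1.41, 1.46], [0.24, 2.44], [-1.37, 4.51], [0.17, 1.92], [-2.96, 2.96]. Speed limits (rad/s): [2.39, 2.39, 3.14, 3.14, 3.14, 3.14, 3.14].

INTERFACE

Orientations are given as a unit quaternion [x, y, z, w].
In Python, from station import * gives the robot as it stands.
- The arm moves only by the tool move_arm, never from a script. Its argument "motion" is one flat list of numbers, 7 for each row, row after row: the turn, a rotation vector about the tool's x, y, z scaled (see below), then the shift along the tool's x, y, z scaled (see below), then the opening, from 0 (shut) to 1 (fully open). In form: [wx, wy, wz, tx, ty, tz, fingers, wx, wy, wz, tx, ty, tz, fingers, ...]. A call has 1 to 12 rows; each row is the pose to reach, as a shift and turn from the pose commanded when the call began, along the tool's axes at that moment, turning the shorter way round; what a row does not reach only later rows make up. The controller multiplies each number of a shift by 10 cm and each number of a turn by 2 pi rad. A row lasts 1/10 s, in which the tool goes at most 50 mm and 8.59 degrees, less where a joint would pass 70% of its speed; a pose out of reach is approached as far as the arm can. A call with a number of a shift or a turn outside -1 to 1 is refused whole. A call with a gripper value outside its range is refused whole. The fingers move at their own pace and stop on an object; "squeeze" is the grip in N (left out, the last holds). Time passes only in rows, so rows that repeat a pose let the fingers close. It gives the time, the measured TCP pose, the force, the opening and the grip force at its end, in the units of the state.
- get_state(): the state, without advancing time (a new reading comes with each control period).
- capture(name): name is "scene" or "side" or "wrist"; returns a dict with "pixels" (480x640x3 uint8, red, green, blue), "vfov" (degrees; the focal length in pixels is half the picture's height over the tangent of half this angle, whatever the lens; pixels are square), "cx", "cy" (the principal point, pixels), "T" (4x4, takes a point from camera to world coordinates). Camera axes: x right, y down, z forward; pixel columns grow to the right and rows downward; lengths in mm; the calibration is good to about 2 mm. A picture is of the moment at which its call begins. There is no depth.
- sign_off(): hands the job in; it is judged then, once.
The state is a dict: "time": time; "joints": joint angles; "dq": joint speeds; "joint_efforts": joint torques, N m; "position": TCP position; "tcp_rot": TCP orientation; "ft_force": force on the tool from outside, world axes, zero at the start; "torque": the same for the moment, N m; "width": opening from 0.0 (shut) to 1.0 (fully open); "finger_force": force on a finger pad.
Only numpy, scipy, OpenCV 4.12 (cv2) and the standard library are available. Lean on these libraries where they do the work, as an engineer would, in place of code of your own. Each camera call takes 0.05 s, during which the arm holds its last target. There are 200 camera calls.

TASK

Get this amplifier ready for contact cleaning: the spray can has fallen over, so stand it upright, wholly on the round black mat, setting it down rather than dropping it. Then take the blue sprung hatch by its bar, raise it clearly past its balance point so that the new spring takes over, without letting it fly open to its stop, and ease it back to just below the balance point (within ten degrees). Finish while still gripping the bar and holding the hatch still there, and leave the other things on the bench where they are.

Things in the scene. Friction and masses are not known exactly. Their poses are not given: they have to be found in the camera images.
- can: red spray can with a yellow band and a white cap, 200 g or so, starts lying on its side on the bench. Body 45 diameter and 118 long, then a cap of 36 diameter and 32 long: 150 in all. Origin: centre of its flat base; its z axis runs along the can from base to cap. Standing upright, z points up and the origin is at the height of what it stands on. It can roll.
- mat: round black rubber mat with a blue edge and a grey disc in its middle, fixed to the bench, 120 diameter, 3 thick. Origin: centre of its underside, on the bench.
- chassis: grey open-topped amplifier chassis, fixed to the bench, 150 deep (its x) x 250 wide (its y) x 100 high. Origin: centre of its underside; x points from its front (bar side, facing the robot) to its rear (hinge). May be turned about the vertical. At either end a thin steel quarter-round scale (look only, not solid) with a red ball at the balance angle.
- hatch (a joint): angle of the blue hatch, rad: 0 closed (level; it starts so), grows as its front edge rises, stop at 1.70 (past upright). Balance point 0.95 (54 degrees): below it the hatch falls shut by itself, above it the spring throws it open. The hinge turns nearly freely, it stays nowhere in between; about 2 N at the bar moves it.
- hatch_bar (a point): middle of the hatch's steel pull bar, on its axis. Round bar 12 thick, 130 long, along the chassis's y, carried 55 in front of the hatch's front edge by 10 thick arms at its ends; fingers fit down on both sides. 205 from the hinge axis, 103 above the bench when closed; it moves on an arc about the hinge. It can turn between gripping pads.
- hatch_hinge (a point): middle of the hatch's hinge axis, at the rear top edge of the chassis, 100 above the bench; the axis runs along the chassis's y axis.
- solder: loose bystander: solder spool, 60 across, 44 high, blue flanges; origin: centre of its underside. Leave it alone.
- mug: loose bystander: blue mug, 76 across, 85 high; origin: centre of its underside. Leave it alone.
- flux: loose bystander: amber jar, 52 across, 70 high; origin: centre of its underside. Leave it alone.
- meter: loose bystander: yellow multimeter lying flat, 150 x 75 x 32; origin: centre of its underside. Leave it alone.
- driver: loose bystander: screwdriver with a red handle, lying; origin: centre of its underside. Leave it alone.
- tray: loose bystander: grey open parts tray 140 x 100, 35 high; origin: centre of its underside. Leave it alone.
Not all that is in view belongs to the job. Several things have the shape of the can; the one meant has the colours described above. Of the things that look like the mat, take the one that is farthest from the robot's base at the start.

How it is judged (in metres and radians):
On the way, in this order (a step that is already met when the one before it is completed fails the run):
1. the can stands upright, wholly on the mat, let go (horizontal distance between can and mat below 0.037 m and angle between can's own z axis and vertical below 0.12 rad and height (world z) of can below 0.012 m and contact force between the fingers and can below 0.05 N and linear speed of can below 0.05 m/s), for 0.3 s.
2. the hatch is raised clearly past its balance point (value of joint hatch above 1 rad), for 0.1 s.
At the end, for the whole second after the job is handed in: The can stands upright (within 7 degrees) wholly on the mat (centre within 37 mm of the mat's centre), untouched by the fingers; the hatch is held still by the fingers (contact over 2 N) between 0.76 and 0.94 rad, just below its balance point at 0.95 (all of step 1 and value of joint hatch between 0.76 and 0.94 rad and velocity of joint hatch between -0.1 and 0.1 rad/s and contact force between the fingers and hatch above 2 N); the arm keeps its last pose, push and grip.
It fails at once if the hatch flies open to its stop (over 1.6 rad) (value of joint hatch above 1.6 rad).
It fails at once if the can is dropped (let go with its base more than 50 mm up) (height (world z) of can above 0.05 m and contact force between the fingers and can below 0.05 N).
It fails at once if a bystander is pushed away (over 30 mm) or knocked over (distance of any of solder, mug, flux, meter, driver, tray from where it was at the start of the episode above 0.03 m or angle between any of solder, mug, flux, meter, driver, tray's own z axis and vertical above 0.5 rad).
It also fails if it takes over 64 s, if anything falls off the work surface, if the arm or the gripper's body presses on something with over 40 N, if the wrist force passes 120 N, or if a joint passes its speed limit or range.

## Working session

There is one attempt and no reset: what is moved stays moved. The work goes in short steps, Python scripts to look and compute and a tool call to move; the robot and the scene stay as the last step left them, time stands still between calls to the robot, and variables do not carry over. Pictures are saved under pics/ and viewed, at most 13 in all, crops included, and the job is handed in when it is done.

Besides the shell and the picture viewer there is one more tool, called after "Call:" as name(argument=value, ...) on one line, values as JSON. move_arm: Moves the arm, as the interface text tells. Its arguments: {"type":"object","properties":{"motion":{"type":"array","items":{"type":"number","minimum":-1,"maximum":1}},"squeeze":{"type":"number"}},"required":["motion"]}

```bash
mkdir -p pics; ls
python3 - <<'E'
from station import *
import cv2
for n in ["scene","side","wrist"]:
    c=capture(n); cv2.imwrite(f"pics/{n}0.png",c["pixels"][:,:,::-1]); print(n,c["vfov"],c["cx"],c["cy"],c["T"])
print(get_state())
E
```

```text
pics
scene 42.98631056940489 314.6023355438479 240.52562741309526 [[-5.12092480e-01  6.87762261e-01 -5.14533152e-01  1.27943508e+03]
 [ 8.58915947e-01  4.13500825e-01 -3.02126568e-01  4.65876825e+02]
 [ 4.96863086e-03 -5.96657473e-01 -8.02480637e-01  1.30664623e+03]
 [ 0.00000000e+00  0.00000000e+00  0.00000000e+00  1.00000000e+00]]
side 46.94701013542116 311.97187033769484 248.26139567882063 [[-7.69493272e-01 -4.94987908e-01  4.03567931e-01 -2.26275949e+02]
 [-6.38608062e-01  6.04004380e-01 -4.76821194e-01  8.42998453e+02]
 [-7.73607237e-03 -6.24632435e-01 -7.80880576e-01  1.45493785e+03]
 [ 0.00000000e+00  0.00000000e+00  0.00000000e+00  1.00000000e+00]]
wrist 60.7997388060394 325.4201945487818 238.8185803557074 [[ 3.45949214e-01  9.10941043e-01  2.24734416e-01  1.73449626e+02]
 [ 9.38252751e-01 -3.35634115e-01 -8.38541409e-02  6.54488791e+02]
 [-9.57641823e-04  2.39866958e-01 -9.70805297e-01  3.84238934e+02]
 [ 0.00000000e+00  0.00000000e+00  0.00000000e+00  1.00000000e+00]]
{'time': 0.15, 'joints': array([-1.3250912 ,  0.47759946,  0.02235429,  1.55618308, -0.01146844,
        1.10927728, -0.0830815 ]), 'dq': array([-1.04578381e-03, -3.71878976e-03, -4.23266256e-05, -2.60204811e-03,
       -7.11406747e-05,  1.70943230e-03, -1.36674286e-03]), 'joint_efforts': array([ 6.74919193e-04, -5.83292162e+01,  1.53539434e+00, -2.72875822e+01,
       -5.43918181e-02,  1.44552180e-02,  9.33855063e-05]), 'position': array([233.73838304, 632.79588691, 240.929843  ]), 'tcp_rot': array([ 1.75959628e-01,  9.84397156e-01, -6.67066717e-04, -5.63474183e-05]), 'ft_force': array([ 0.23120502, -0.20504025, -0.94386235]), 'torque': array([0.00531668, 0.01023695, 0.00242104]), 'finger_force': 0.0, 'width': 0.9993374384155937}
```

View pics/scene0.png

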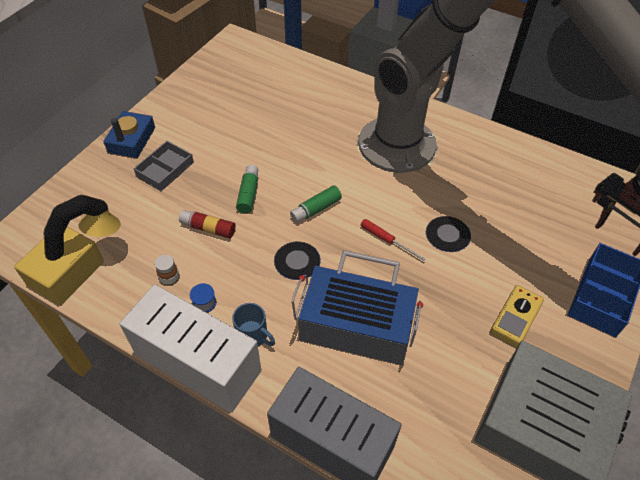

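View pics/side0.png

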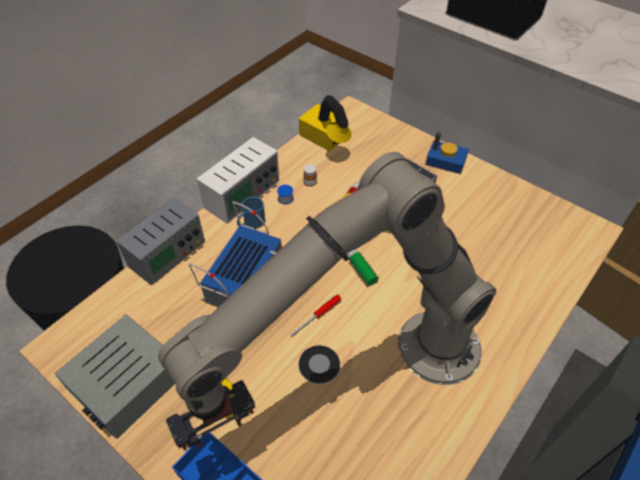

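The scene picture shows the can candidates: red with yellow band and white cap at (207,224), green cans at (247,188) and (316,204). Only the first fits. The mat candidates are at (297,261) and (448,234), and the hatch bar is near (368,262). Next I'll measure and enlarge.

```bash
cat > h.py <<'E'
import numpy as np, cv2
def ray(c,u,v):
    f=240/np.tan(np.radians(c["vfov"]/2)); T=np.array(c["T"])
    return T[:3,3], T[:3,:3]@np.array([(u-c["cx"])/f,(v-c["cy"])/f,1.])
def onz(c,u,v,z):
    o,d=ray(c,u,v); return o+d*(z-o[2])/d[2]
def proj(c,p):
    f=240/np.tan(np.radians(c["vfov"]/2)); T=np.array(c["T"]); q=T[:3,:3].T@(np.array(p,float)-T[:3,3])
    return np.array([c["cx"]+f*q[0]/q[2],c["cy"]+f*q[1]/q[2]])
E
python3 - <<'E'
from station import *; from h import *
c=capture("scene"); im=c["pixels"]
np.set_printoptions(precision=1,suppress=True)
for n,u,v,z in [("matA",297,261,3),("matB",448,234,3),("base",398,145,0),("can",207,224,22),("mug",249,318,85),("driver",378,232,10),("flux",168,263,70),("sold",202,292,44),("green1",247,188,22),("green2",316,204,22)]:
    p=onz(c,u,v,z); print(n,p,np.hypot(*p[:2]))
a=cv2.resize(im[195:365,150:440],None,fx=2.75,fy=2.75,interpolation=cv2.INTER_CUBIC)
cv2.imwrite("pics/crop1.png",a[:,:,::-1])
E
```

```text
matA [524.1 -30.2   3. ] 524.9926704432887
matB [239.8 271.5   3. ] 362.23139658681134
base [2.1 5.8 0. ] 6.140386291995041
can [ 556.8 -292.9   22. ] 629.201451357942
mug [762.4  -9.5  85. ] 762.4146639084914
driver [336.  108.8  10. ] 353.18737365120626
flux [ 731.3 -273.2   70. ] 780.6422873834744
sold [ 744.3 -164.    44. ] 762.1641477816761
green1 [ 395.8 -274.3   22. ] 481.5117026512679
green2 [346.3 -78.6  22. ] 355.0951684663705
```

View pics/crop1.png

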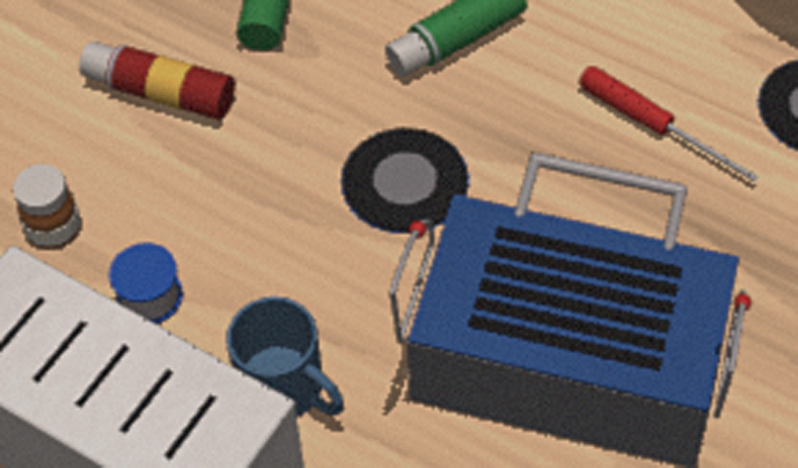

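The crop confirms the red, yellow and white can, with its base at about px (233,230) and cap end at (183,217). It also confirms the blue-edged mat at (297,260), 525 mm from the base against 362 mm for the other, so this is the mat. The bar ends are at px (344,252) and (399,263). Next I'll measure precisely.

Run:
```python
from station import *; from h import *
np.set_printoptions(precision=1,suppress=True)
c=capture("scene"); im=c["pixels"]
hsv=cv2.cvtColor(im,cv2.COLOR_RGB2HSV).astype(int)
sub=np.zeros(im.shape[:2],bool); sub[205:245,170:242]=1
H,S,V=hsv[...,0],hsv[...,1],hsv[...,2]
red=sub&((H<6)|(H>172))&(S>130); yel=sub&(H>20)&(H<32)&(S>140)
wh=sub&(S<60)&(V>120)
for n,m in(("red",red),("yel",yel),("wh",wh)):
    v,u=np.nonzero(m); print(n,m.sum(),u.mean(),v.mean(),onz(c,u.mean(),v.mean(),22.5))
m=(red|yel|wh).astype(np.uint8)
v,u=np.nonzero(m); P=np.array([onz(c,a,b,22.5)[:2] for a,b in zip(u,v)])
mu=P.mean(0);w,E=np.linalg.eigh(np.cov((P-mu).T));ax=E[:,1]; s=(P-mu)@ax; t=(P-mu)@E[:,0]
print(mu,ax,s.min(),s.max(),t.min(),t.max())
# model fit by IoU
from scipy.optimize import minimize
from scipy.spatial import ConvexHull
def mask(p):
    x,y,a=p[0],p[1],p[2]; d=np.array([np.cos(a),np.sin(a),0]);n=np.array([-d[1],d[0],0]); pts=[]
    o=np.array([x,y,22.5])
    for l,r in((0,22.5),(118,22.5),(118,18),(150,18)):
        for q in np.linspace(0,2*np.pi,24): pts.append(proj(c,o+d*l+r*(n*np.cos(q)+[0,0,np.sin(q)])))
    pts=np.array(pts); hull=pts[ConvexHull(pts).vertices]
    k=np.zeros((480,640),np.uint8); cv2.fillPoly(k,[np.round(hull*16).astype(np.int32)],1,shift=4); return k
mm=cv2.morphologyEx(m,cv2.MORPH_CLOSE,np.ones((5,5)))
f=lambda p:-(mask(p)&mm).sum()/(mask(p)|mm).sum()
d=onz(c,188,219,22.5)-onz(c,231,229,22.5); a0=np.arctan2(d[1],d[0]); b=onz(c,231,229,22.5)
r=minimize(f,[b[0],b[1],a0],method="Nelder-Mead",options=dict(initial_simplex=[[b[0],b[1],a0],[b[0]+10,b[1],a0],[b[0],b[1]+10,a0],[b[0],b[1],a0+.1]]))
print("can base",r.x,r.fun,"c dir",np.cos(r.x[2]),np.sin(r.x[2]))
# mat: grey disc + dark ring
sub[:]=0; sub[238:282,270:323]=1
dk=(sub&(V<75)).astype(np.uint8); cn=max(cv2.findContours(dk,0,2)[0],key=cv2.contourArea)
e=cv2.fitEllipse(cv2.convexHull(cn)); print("mat",e,onz(c,*e[0],3))
gr=sub&(S<60)&(V>85)&(V<150)
n,l,st,ce=cv2.connectedComponentsWithStats(gr.astype(np.uint8)); k=1+st[1:,4].argmax(); print(ce[k],onz(c,*ce[k],3))
g=lambda x,y:(150+x/2.75,195+y/2.75)
for nme,x,y,z in(("barL",535,157,103),("barR",685,188,103),("hingeL",408,343,100),("hingeR",708,405,100),("fL",457,197,100),("fR",737,258,100)): print(nme,onz(c,*g(x,y),z))
```

```text
red 445 213.77078651685395 224.9685393258427 [ 550.5 -275.2   22.5]
yel 54 210.40740740740742 221.1851851851852 [ 544.7 -290.6   22.5]
wh 124 185.43548387096774 215.49193548387098 [ 563.6 -360.2   22.5]
[ 552.5 -293.6] [-0.2  1. ] -86.31011144620284 77.17650960993205 -27.59717914473621 25.491843129047503
can base [ 601.2 -244.5   -0.9] 0.0 c dir 0.5876176352283663 -0.8091387487746602
mat ((296.8279113769531, 260.3310241699219), (37.443912506103516, 45.22201919555664), 88.53594207763672) [522.6 -31.7   3. ]
[296.7 259.4] [520.2 -33.4   3. ]
barL [500.3  92.9 103. ]
barR [461.9 221.1 103. ]
hingeL [715.3  94.  100. ]
hingeR [639.9 329.  100. ]
fL [570.6  54.7 100. ]
fR [502.1 290.1 100. ]<stdin>:26: RuntimeWarning: overflow encountered in scalar negative
```

Call:
move_arm(motion=[0,0,0,0,0,-0.6,1,0,0,0,0,0,-0.6,1])

```text
time: 0.45
position: [234.5, 635.2, 306.7]
tcp_rot: [0.176, 0.984, 0.004, 0.0]
ft_force: [0.1, 0.4, 0.6]
width: 0.999
finger_force: 0.0
```

Call:
move_arm(motion=[0,0,0,-0.95,-0.8,0,1,0,0,0,-0.95,-0.8,0,1,0,0,0,-0.95,-0.8,0,1])

```text
time: 0.75
position: [298.5, 521.4, 302.0]
tcp_rot: [0.178, 0.984, -0.0, 0.001]
ft_force: [0.7, -0.5, -0.1]
width: 0.999
finger_force: 0.0
```

Call:
move_arm(motion=[0,0,0,-0.95,-0.8,0,1,0,0,0,-0.95,-0.8,0,1,0,0,0,-0.95,-0.8,0,1])

```text
time: 1.05
position: [359.5, 413.0, 301.9]
tcp_rot: [0.179, 0.984, -0.0, 0.001]
ft_force: [0.1, -0.2, -0.2]
width: 0.996
finger_force: 0.0
```

Call:
move_arm(motion=[0,0,0,-0.95,-0.8,0,1,0,0,0,-0.95,-0.8,0,1,0,0,0,-0.95,-0.8,0,1])

```text
time: 1.35
position: [420.4, 304.9, 302.0]
tcp_rot: [0.179, 0.984, -0.0, 0.001]
ft_force: [0.3, -0.2, -0.1]
width: 1.001
finger_force: 0.0
```

Call:
move_arm(motion=[0,0,0,-0.95,-0.8,0,1,0,0,0,-0.95,-0.8,0,1,0,0,0,-0.95,-0.8,0,1])

```text
time: 1.65
position: [481.4, 196.7, 302.1]
tcp_rot: [0.179, 0.984, -0.0, 0.001]
ft_force: [1.2, 0.0, -0.4]
width: 1.002
finger_force: 0.0
```

```bash
cat > log.py <<'E'
from station import *; import json
s=get_state(); r={k:list(map(float,s[k])) for k in("joints","position","tcp_rot")}
open("log.jsonl","a").write(json.dumps(r)+"\n"); print({k:[round(x,3) for x in v] for k,v in r.items()},s["time"],s["width"],s["finger_force"],s["ft_force"])
E
python3 log.py
```

```text
{'joints': [-0.747, 0.161, 0.272, 1.864, -0.046, 1.122, 0.753], 'position': [481.435, 196.745, 302.052], 'tcp_rot': [0.179, 0.984, -0.0, 0.001]} 1.65 1.0024717496886197 0.0 [ 1.21831974  0.01992397 -0.37393235]
```

Call:
move_arm(motion=[0,0,0,-0.48,-0.89,0,1,0,0,0,-0.48,-0.89,0,1,0,0,0,-0.48,-0.89,0,1])

```text
time: 1.95
position: [494.6, 93.8, 302.1]
tcp_rot: [0.181, 0.983, -0.001, 0.001]
ft_force: [0.1, 0.5, 0.2]
width: 0.997
finger_force: 0.0
```

Call:
move_arm(motion=[0,0,0,-0.48,-0.89,0,1,0,0,0,-0.48,-0.89,0,1,0,0,0,-0.48,-0.89,0,1])

```text
time: 2.25
position: [508.1, -5.8, 302.2]
tcp_rot: [0.181, 0.984, -0.001, 0.001]
ft_force: [0.2, 1.5, 0.0]
width: 1.002
finger_force: 0.0
```

Call:
move_arm(motion=[0,0,0,-0.48,-0.89,0,1,0,0,0,-0.48,-0.89,0,1,0,0,0,-0.48,-0.89,0,1])

```text
time: 2.55
position: [521.9, -105.6, 302.2]
tcp_rot: [0.181, 0.984, -0.001, 0.001]
ft_force: [-0.1, 0.5, -1.1]
width: 1.001
finger_force: 0.0
```

Call:
move_arm(motion=[0,0,0,-0.48,-0.89,0,1,0,0,0,-0.48,-0.89,0,1,0,0,0,-0.48,-0.89,0,1])

```text
time: 2.85
position: [535.6, -205.5, 302.1]
tcp_rot: [0.18, 0.984, -0.002, 0.001]
ft_force: [-1.2, 0.1, 0.2]
width: 1.002
finger_force: 0.0
```

```bash
python3 log.py
```

```text
{'joints': [-0.189, 0.277, 0.553, 1.761, -0.155, 1.145, 1.619], 'position': [535.59, -205.504, 302.051], 'tcp_rot': [0.18, 0.984, -0.002, 0.001]} 2.85 1.002214344225259 0.0 [-1.24964023  0.10769177  0.21647876]
```

```bash
cat > fit.py <<'E'
import json, numpy as np
from scipy.spatial.transform import Rotation as R
from scipy.optimize import least_squares
D=[json.loads(l) for l in open("log.jsonl")]
D.append(dict(joints=[-1.3250912,0.47759946,0.02235429,1.55618308,-0.01146844,1.10927728,-0.0830815],position=[233.738,632.796,240.93],tcp_rot=[0.17596,0.984397,-.000667,-.000056]))
def fk(q,p,sg):
    r=R.from_euler("z",p[0])*R.from_euler("z",sg[0]*q[0])
    pos=np.array([0,0,p[1]])
    r=r*R.from_euler("y",q[1])*R.from_euler("z",sg[1]*q[2]); pos=pos+r.apply([p[6],0,p[2]])
    r=r*R.from_euler("y",q[3]);  r5=r*R.from_euler("z",sg[2]*q[4]); pos=pos+r5.apply([p[7],0,p[3]])
    r=r5*R.from_euler("y",q[5])*R.from_euler("z",sg[3]*q[6]+p[5]); pos=pos+r.apply([0,0,p[4]])
    return pos,r
if __name__=="__main__":
    import itertools
    out=[]
    for sg in itertools.product([1,-1],repeat=4):
      for y0 in (0,2.5,-2.5):
        def res(p):
            e=[]
            for d in D:
                x,r=fk(d["joints"],p,sg); e+=list((x-d["position"])/10); e+=list((r.inv()*R.from_quat(d["tcp_rot"])).as_rotvec()*20)
            return np.array(e+[p[6]/3000,p[7]/3000])
        for y5 in (0,1.57,3.14,-1.57):
            s=least_squares(res,[y0,330,450,450,230,y5,0,0]); out.append((s.cost,sg,s.x))
    out.sort(key=lambda o:o[0])
    for o in out[:6]: print(o[0],o[1],np.round(o[2],3))
    json.dump([list(out[0][2]),out[0][1]],open("kin.json","w"))
E
python3 fit.py
python3 - <<'E'
from station import *; from h import *
np.set_printoptions(precision=1,suppress=True)
cw=capture("wrist"); cv2.imwrite("pics/wrist1.png",cw["pixels"][:,:,::-1]); np.save("w1.npy",cw,allow_pickle=True)
c=capture("scene"); im=cv2.imread("pics/scene0.png")[:,:,::-1].copy(); c["pixels"]=im; np.save("s0.npy",c,allow_pickle=True)
print(proj(cw,[553,-300,22]),proj(cw,[522,-32,3]))
E
```

```text
0.5274772967715475 (-1, -1, -1, -1) [-9.700000e-02  1.906436e+03  5.436000e+02  5.288820e+02  1.806874e+03
  1.473000e+00  6.106000e+00  1.139220e+02]
0.5274772967770699 (-1, -1, -1, -1) [-9.700000e-02  1.906450e+03  5.436000e+02  5.288820e+02  1.806887e+03
  1.473000e+00  6.107000e+00  1.139220e+02]
0.5274772967796043 (-1, -1, -1, -1) [-9.700000e-02  1.906458e+03  5.436000e+02  5.288820e+02  1.806896e+03
  1.473000e+00  6.106000e+00  1.139220e+02]
0.5274772967812239 (-1, -1, -1, -1) [-9.700000e-02  1.906462e+03  5.436000e+02  5.288810e+02  1.806900e+03
  1.473000e+00  6.107000e+00  1.139210e+02]
5.940096447307349 (-1, -1, -1, -1) [ 3.0460000e+00  1.0223664e+04 -3.5916700e+02 -1.2852100e+03
  1.0684205e+04  4.6170000e+00  3.8175100e+02 -7.0559900e+02]
5.940096447313532 (-1, -1, -1, -1) [-3.2370000e+00  1.0223661e+04 -3.5916700e+02 -1.2852120e+03
  1.0684205e+04 -1.6660000e+00  3.8175200e+02 -7.0560100e+02]
[249.9 246.6] [477.7 127.2]
```

View pics/wrist1.png

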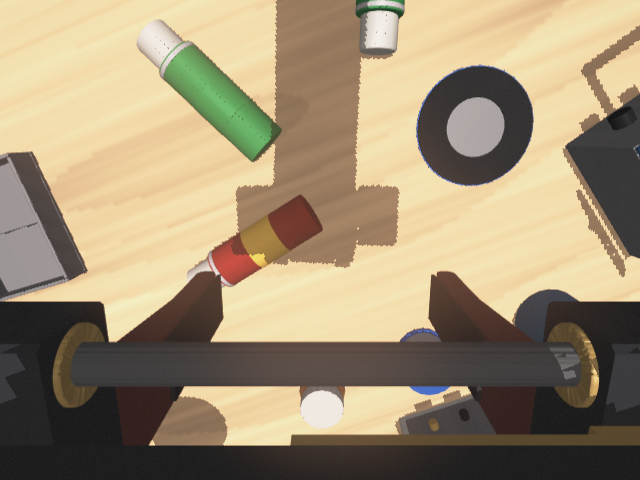

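The wrist view shows the red can with its base end around (311,213) and its cap at (195,275) by the left finger. The mat's grey disc is at (475,127). Now I'll fit the can's pose.

```bash
cat > canfit.py <<'E'
from h import *
from scipy.optimize import minimize
from scipy.spatial import ConvexHull
np.set_printoptions(precision=2,suppress=True)
s=np.load("s0.npy",allow_pickle=True).item(); w=np.load("w1.npy",allow_pickle=True).item()
def hm(c,p,parts):
    x,y,a=p; d=np.array([np.cos(a),np.sin(a),0]);n=np.array([-d[1],d[0],0]); k=np.zeros((480,640),np.uint8)
    for part in parts:
        pts=np.array([proj(c,np.array([x,y,22.5])+d*l+r*(n*np.cos(q)+np.array([0,0,np.sin(q)]))) for l,r in part for q in np.linspace(0,2*np.pi,24)])
        cv2.fillPoly(k,[np.round(pts[ConvexHull(pts).vertices]*16).astype(np.int32)],1,shift=4)
    return k>0
def obs(c,box):
    hsv=cv2.cvtColor(np.ascontiguousarray(c["pixels"]),cv2.COLOR_RGB2HSV).astype(int); H,S,V=hsv[...,0],hsv[...,1],hsv[...,2]
    m=np.zeros((480,640),bool); m[box[1]:box[3],box[0]:box[2]]=1
    red=m&((H<6)|(H>172))&(S>130); yel=m&(H>19)&(H<32)&(S>170)
    k=cv2.morphologyEx((red|yel).astype(np.uint8),cv2.MORPH_CLOSE,np.ones((7,7)))
    n,l,st,_=cv2.connectedComponentsWithStats(k); return l==1+st[1:,4].argmax()
body=[[(0,22.5),(116,22.5)]]
ms=obs(s,(185,200,245,245)); mw=obs(w,(195,180,330,300)); print(ms.sum(),mw.sum())
def iou(c,m,p): h=hm(c,p,body); return (h&m).sum()/float((h|m).sum())
for nm,f in (("scene",lambda p:-iou(s,ms,p)),("wrist",lambda p:-iou(w,mw,p)),("both",lambda p:-iou(s,ms,p)-iou(w,mw,p))):
    x0=np.array([538,-220,-1.37]); r=minimize(f,x0,method="Nelder-Mead",options=dict(initial_simplex=[x0,x0+[15,0,0],x0+[0,15,0],x0+[0,0,.15]]))
    print(nm,r.x,r.fun)
print("mat wrist",onz(w,475,127,3)," mat scene",onz(s,296.8,259.8,3))
E
python3 canfit.py
```

```text
265 1465
scene [ 536.01 -209.43   -1.41] -0.32917705735660846
wrist [ 537.97 -204.99   -1.37] -0.29818847954406674
both [ 538.02 -221.95   -1.27] -0.628274349696045
mat wrist [520.83 -34.6    3.  ]  mat scene [521.16 -32.63   3.  ]
```

Call:
move_arm(motion=[0,0.07,0,0,0,0,1,0,0.07,0,0,0,0,1,0,0.07,0,0,0,0,1,0,0.07,0,0,0,0,1])

```text
time: 3.35
position: [538.0, -196.3, 297.5]
tcp_rot: [0.17, 0.96, 0.038, -0.219]
ft_force: [1.0, 0.1, -1.5]
width: 1.002
finger_force: 0.0
```

```bash
python3 log.py
```

```text
{'joints': [-0.08, 0.561, 0.53, 1.46, -0.231, 1.644, 1.701], 'position': [537.965, -196.268, 297.535], 'tcp_rot': [0.17, 0.96, 0.038, -0.219]} 3.35 1.0021381588131324 0.0 [ 0.96885238  0.09377047 -1.51771738]
```

Call:
move_arm(motion=[0.07,-0.07,0,0,0,0,1,0.07,-0.07,0,0,0,0,1,0.07,-0.07,0,0,0,0,1,0.07,-0.07,0,0,0,0,1,0.07,-0.07,0,0,0,0,1])

```text
time: 3.85
position: [535.8, -193.5, 301.0]
tcp_rot: [0.121, 0.97, -0.207, -0.031]
ft_force: [-0.5, 1.2, -1.2]
width: 1.0
finger_force: 0.0
```

```bash
python3 log.py; python3 fit.py
```

```text
{'joints': [-0.483, 0.319, 0.625, 1.797, 0.254, 1.16, 1.336], 'position': [535.841, -193.523, 301.045], 'tcp_rot': [0.121, 0.97, -0.207, -0.031]} 3.85 1.0000360195005977 0.0 [-0.51890047  1.22061591 -1.20003602]
2.6843025021521676 (-1, -1, -1, -1) [-9.40000e-02  3.15775e+02  5.16592e+02  4.85478e+02  3.13192e+02
  1.48000e+00  7.56700e+00 -3.68700e+00]
2.6843025021564575 (-1, -1, -1, -1) [-9.40000e-02  3.15775e+02  5.16592e+02  4.85478e+02  3.13192e+02
  1.48000e+00  7.56700e+00 -3.68700e+00]
2.6843025021739226 (-1, -1, -1, -1) [-9.40000e-02  3.15775e+02  5.16592e+02  4.85478e+02  3.13193e+02
  1.48000e+00  7.56700e+00 -3.68700e+00]
2.6843025022167115 (-1, -1, -1, -1) [-9.40000e-02  3.15775e+02  5.16592e+02  4.85478e+02  3.13193e+02
  1.48000e+00  7.56700e+00 -3.68700e+00]
138.23308353259037 (-1, -1, 1, -1) [-1.54000e-01  2.13850e+01  3.17518e+02  3.85755e+02  1.73812e+02
 -4.87500e+00  1.61800e+00 -3.45832e+02]
138.23308353265458 (-1, -1, 1, -1) [-1.54000e-01  2.13840e+01  3.17518e+02  3.85755e+02  1.73812e+02
  1.40900e+00  1.61900e+00 -3.45831e+02]
```

Run:
```python
from h import *
np.set_printoptions(precision=2,suppress=True)
s=np.load("s0.npy",allow_pickle=True).item(); w=np.load("w1.npy",allow_pickle=True).item()
g=lambda x,y:(150+x/2.75,195+y/2.75)
for nm,c,a,b,e in(("w",w,(311,212),(222,272),(196,276)),("s",s,g(227,98),g(111,64),g(84,58))):
    A,B,E=[onz(c,*q,22.5) for q in(a,b,e)]; d=B-A; print(nm,A,B,np.linalg.norm(d),d/np.linalg.norm(d),"cap",E)
# re-segment w/ all red pixels
for nm,c,box in(("w",w,(195,180,330,300)),("s",s,(180,205,240,245))):
    hsv=cv2.cvtColor(np.ascontiguousarray(c["pixels"]),cv2.COLOR_RGB2HSV).astype(int);H,S,V=[hsv[...,i] for i in range(3)]
    m=np.zeros((480,640),bool); m[box[1]:box[3],box[0]:box[2]]=1
    red=m&((H<8)|(H>170))&(S>120)
    v,u=np.nonzero(red);P=np.array([onz(c,x,y,22.5)[:2] for x,y in zip(u,v)]);mu=P.mean(0)
    l,E=np.linalg.eigh(np.cov((P-mu).T)); ax=E[:,1]*np.sign(-E[1,1]); t=(P-mu)@ax; print(nm,red.sum(),mu,ax,np.percentile(t,[0,1,99,100]), "ends",mu+ax*t.min(),mu+ax*t.max(), np.percentile((P-mu)@E[:,0],[1,99]))
```

```text
w [ 541.05 -225.1    22.5 ] [ 568.48 -339.66   22.5 ] 117.79586381978189 [ 0.23 -0.97  0.  ] cap [ 562.64 -368.1    22.5 ]
s [ 540.24 -221.09   22.5 ] [ 564.42 -342.85   22.5 ] 124.14312632688171 [ 0.19 -0.98  0.  ] cap [ 572.06 -370.21   22.5 ]
w 3101 [ 552.14 -279.35] [ 0.2  -0.98] [-57.71 -56.43  63.43  70.09] ends [ 540.34 -222.85] [ 566.47 -347.96] [-21.72  21.39]
s 477 [ 550.51 -276.02] [ 0.17 -0.99] [-60.   -58.61  66.08  67.82] ends [ 540.29 -216.9 ] [ 562.06 -342.85] [-25.65  25.94]
```

```bash
cat > ik.py <<'E'
import json, numpy as np
from fit import fk, R
from scipy.optimize import least_squares
P,SG=json.load(open("kin.json"))
LO=np.array([-2.96,-.34,-1.41,.24,-1.37,.17,-2.96]);HI=np.array([2.96,2.1,1.46,2.44,4.51,1.92,2.96])
def ik(pos,rot,q0):
    def f(q):
        x,r=fk(q,P,SG); return np.r_[(x-pos)/100,(r.inv()*rot).as_rotvec(),.01*(q-q0)]
    s=least_squares(f,np.clip(q0,LO+.01,HI-.01),bounds=(LO,HI)); x,r=fk(s.x,P,SG)
    return s.x,np.linalg.norm(x-pos),np.degrees((r.inv()*rot).magnitude()),np.minimum(s.x-LO,HI-s.x).min()
def rot(a,y):
    a=np.array(a,float);a/=np.linalg.norm(a);y=np.array(y,float);y-=a*(a@y);y/=np.linalg.norm(y)
    return R.from_matrix(np.c_[np.cross(y,a),y,a])
E
cat > plan1.py <<'E'
from ik import *
np.set_printoptions(precision=2,suppress=True)
c=np.array([np.cos(-1.365),np.sin(-1.365),0]);up=np.array([0,0,1.]);n=np.cross(up,c)
pg=np.array([541,-223,0])+85*c+[0,0,25]
q=np.array([-0.189,0.277,0.553,1.761,-0.155,1.145,1.619])
for th in(0,20,35,45):
  t=np.radians(th)
  for sg in(1,-1):
    r0=rot(-up*np.cos(t)-c*np.sin(t),sg*n); q0,e,ea,m=ik(pg,r0,q)
    print("GRASP",th,sg,q0,round(e,1),round(ea,1),round(m,2))
    if e>2 or ea>2: continue
    turn=R.from_rotvec(np.pi/2*np.cross(c,up))
    # follow: lift, rotate in 6 steps w/ yaw psi, then to mat
    for psi in(-120,-90,-60,-30,0,30,60,90,120,150,180):
        qq=q0;bad=0;mm=9
        for k in np.linspace(0,1,10):
            rr=R.from_euler("z",k*psi,degrees=True)*R.from_rotvec(k*np.pi/2*np.cross(c,up))*r0
            pos=pg*(1-k)+k*np.array([521,-33.5,88])+np.array([0,0,130*np.sin(np.pi*k)])
            qq,e,ea,m=ik(pos,rr,qq); bad=max(bad,e/3,ea/2); mm=min(mm,m)
        a=rr.apply([0,0,1]); print("   psi",psi,"bad %.1f margin %.2f end %.2f"%(bad,mm,m),a,qq)
E
python3 plan1.py
```

```text
GRASP 0 1 [-0.03  0.77  0.59  1.79 -0.59  0.77  1.08] 0.0 0.0 0.6
   psi -120 bad 10.3 margin 0.00 end 0.00 [-0.95  0.31 -0.  ] [ 0.45  1.2  -0.56  1.29 -0.    1.92 -2.18]
   psi -90 bad 10.1 margin 0.00 end 0.00 [-0.98 -0.2  -0.  ] [-0.53  1.21  0.59  1.29 -0.    1.92 -1.11]
   psi -60 bad 0.0 margin 0.00 end 0.00 [-0.75 -0.67 -0.  ] [-0.94  1.68  1.23  1.29 -0.15  1.92 -0.47]
   psi -30 bad 0.0 margin 0.08 end 0.18 [-0.31 -0.95 -0.  ] [-1.28  1.75  1.28  1.59 -0.15  1.43 -0.38]
   psi 0 bad 0.0 margin 0.06 end 0.18 [ 0.2  -0.98 -0.  ] [-1.62  1.87  1.28  1.93 -0.27  0.89 -0.28]
   psi 30 bad 0.0 margin 0.00 end 0.00 [ 0.67 -0.75 -0.  ] [-1.94  2.1   1.18  2.27 -0.84  0.35  0.12]
   psi 60 bad 6.3 margin 0.00 end 0.00 [ 0.95 -0.31  0.  ] [-1.78  1.97  0.85  2.44  2.07  0.61 -2.96]
   psi 90 bad 13.3 margin 0.00 end 0.00 [ 0.98  0.2  -0.  ] [ 1.86  2.1  -0.88  2.44  4.06  0.42 -0.15]
   psi 120 bad 11.3 margin 0.00 end 0.00 [0.75 0.67 0.  ] [ 1.87  2.1  -1.19  2.26  0.83  0.37  2.84]
   psi 150 bad 5.6 margin 0.00 end 0.00 [ 0.31  0.95 -0.  ] [ 1.61  2.05 -1.41  1.94  0.55  0.96  2.9
[... 4446 characters left out ...]
.58 -0.3 ]
   psi 30 bad 0.1 margin 0.00 end 0.00 [ 0.47 -0.53 -0.71] [-1.25  0.73  0.96  2.35  1.31  0.17 -1.06]
   psi 60 bad 3.6 margin 0.00 end 0.00 [ 0.67 -0.22 -0.71] [-0.93  0.51  0.78  2.44  2.95  0.25 -2.03]
   psi 90 bad 9.2 margin 0.00 end 0.00 [ 0.69  0.14 -0.71] [ 0.63  0.39 -0.53  2.33 -1.02  0.17  2.96]
   psi 120 bad 1.9 margin 0.00 end 0.00 [ 0.53  0.47 -0.71] [ 1.28  0.85 -1.08  2.3  -0.18  0.17  2.96]
   psi 150 bad 0.0 margin 0.00 end 0.00 [ 0.22  0.67 -0.71] [ 1.28  1.05 -1.17  2.09  0.25  0.61  2.96]
   psi 180 bad 0.2 margin 0.00 end 0.00 [-0.14  0.69 -0.71] [ 1.19  1.4  -1.41  1.83  0.64  1.21  2.96]
GRASP 45 -1 [ 1.27  1.51 -1.41  1.41  0.85  1.54  2.96] 4.9 19.6 0.0
```

```bash
cat > goal.py <<'E'
import numpy as np
from ik import R, rot
from station import get_state
def goal(pos,r,name="",start=None):
    if start is None:
        s=get_state(); start=(np.array(s["position"]),R.from_quat(s["tcp_rot"]))
    p0,r0=start
    d=r0.inv().apply(np.array(pos)-p0)/100; w=(r0.inv()*r).as_rotvec()/(2*np.pi)
    print(name,"turn",np.round(w,4),"shift",np.round(d,3),"rows>=",max(np.linalg.norm(d)*2,np.linalg.norm(w)/.0238))
    return (np.array(pos),r)
E
cat > g1.py <<'E'
from goal import *
c=np.array([np.cos(-1.365),np.sin(-1.365),0]);up=np.array([0,0,1.]);n=np.cross(up,c)
pg=np.array([541,-223,0])+85*c+[0,0,25]; a=(-up-c)/2**.5; r0=rot(a,n)
if __name__=="__main__":
    s=goal(pg-110*a,r0,"pre"); print(pg, pg-110*a)
E
python3 g1.py
```

```text
pre turn [-0.1282  0.146   0.1439] shift [-0.859 -0.773  2.512] rows>= 10.158185242048345
[ 558.36947356 -306.20637829   25.        ] [ 574.26392038 -382.34681801  102.78174593]
```

Call:
move_arm(motion=[-0.128,0.146,0.144,-0.8,-0.7,0.9,1,-0.128,0.146,0.144,-0.8,-0.7,0.9,1,-0.128,0.146,0.144,-0.8,-0.7,0.9,1,-0.128,0.146,0.144,-0.8,-0.7,0.9,1,-0.128,0.146,0.144,-0.8,-0.7,0.9,1,-0.128,0.146,0.144,-0.8,-0.7,0.9,1,-0.128,0.146,0.144,-0.8,-0.7,0.9,1,-0.128,0.146,0.144,-0.8,-0.7,0.9,1,-0.128,0.146,0.144,-0.8,-0.7,0.9,1,-0.128,0.146,0.144,-0.8,-0.7,0.9,1,-0.128,0.146,0.144,-0.8,-0.7,0.9,1,-0.128,0.146,0.144,-0.8,-0.7,0.9,1])

```text
time: 5.05
position: [586.5, -318.0, 247.7]
tcp_rot: [0.587, 0.714, 0.241, -0.295]
ft_force: [1.2, 1.0, -0.1]
width: 1.001
finger_force: 0.0
```

```bash
python3 log.py; python3 g1.py
```

```text
{'joints': [0.366, 0.863, 0.517, 1.198, -0.771, 1.884, 1.094], 'position': [586.459, -317.959, 247.722], 'tcp_rot': [0.587, 0.714, 0.241, -0.295]} 5.05 1.0014372337164639 0.0 [ 1.19915719  1.00035082 -0.06514247]
pre turn [ 0.0008  0.0005 -0.0015] shift [-1.453 -0.24   0.601] rows>= 3.1813302842589684
[ 558.36947356 -306.20637829   25.        ] [ 574.26392038 -382.34681801  102.78174593]
```

Call:
move_arm(motion=[0.001,0,-0.0015,-0.72,-0.12,0.3,1,0.001,0,-0.0015,-0.72,-0.12,0.3,1,0.001,0,-0.0015,-0.72,-0.12,0.3,1])

```text
time: 5.35
position: [580.1, -347.6, 172.4]
tcp_rot: [0.582, 0.717, 0.239, -0.299]
ft_force: [-0.1, 1.5, 0.5]
width: 1.0
finger_force: 0.0
```

Call:
move_arm(motion=[0,0,0,-0.72,-0.12,0.3,1,0,0,0,-0.72,-0.12,0.3,1,0,0,0,-0.72,-0.12,0.3,1])

```text
time: 5.65
position: [574.4, -379.5, 101.7]
tcp_rot: [0.583, 0.717, 0.239, -0.298]
ft_force: [-1.3, 0.4, -0.3]
width: 1.002
finger_force: 0.0
```

```bash
python3 log.py; python3 g1.py
python3 - <<'E'
from g1 import *
goal(pg,r0,"grasp")
from station import *
import cv2
w=capture("wrist"); cv2.imwrite("pics/wrist2.png",w["pixels"][:,:,::-1])
E
```

```text
{'joints': [0.459, 1.066, 0.491, 1.141, -0.769, 1.787, 1.228], 'position': [574.352, -379.486, 101.662], 'tcp_rot': [0.583, 0.717, 0.239, -0.298]} 5.65 1.0021010218311874 0.0 [-1.27460342  0.38668796 -0.28671692]
pre turn [-0.0008  0.0001 -0.0003] shift [-0.012 -0.007 -0.028] rows>= 0.06146010150915494
[ 558.36947356 -306.20637829   25.        ] [ 574.26392038 -382.34681801  102.78174593]
grasp turn [-0.0008  0.0001 -0.0003] shift [-1.100e-02 -1.000e-03  1.072e+00] rows>= 2.1449915750015127
```

View pics/wrist2.png

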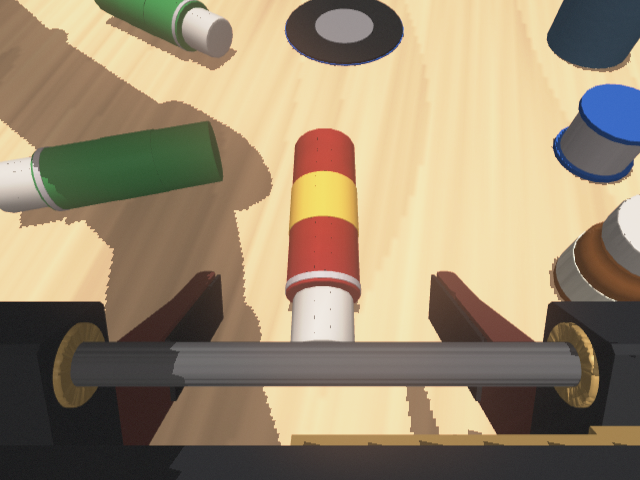

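The can lies centred between the fingers, along the tool's x axis (columns 290–360), cap nearest, with neighbours clear. I'll advance and grip.

Call:
move_arm(motion=[0,0,0,0,0,0.35,1,0,0,0,0,0,0.7,1,0,0,0,0,0,0.7,1])

```text
time: 6.0
position: [566.3, -326.4, 54.8]
tcp_rot: [0.58, 0.718, 0.241, -0.299]
ft_force: [0.4, 0.5, 0.1]
width: 1.003
finger_force: 0.0
```

Call:
move_arm(motion=[0,0,0,0,0,0.18,1,0,0,0,-0.01,0,0.36,1,0,0,0,-0.01,0,0.36,1,0,0,0,-0.01,0,0.36,1])

```text
time: 6.4
position: [561.0, -308.3, 30.3]
tcp_rot: [0.582, 0.718, 0.24, -0.296]
ft_force: [-0.2, -0.2, 0.1]
width: 1.0
finger_force: 0.0
```

Call:
move_arm(motion=[0,0,0,0,0,0,0.3,0,0,0,0,0,0,0.3,0,0,0,0,0,0,0.3,0,0,0,0,0,0,0.3,0,0,0,0,0,0,0.3,0,0,0,0,0,0,0.3,0,0,0,0,0,0,0.3,0,0,0,0,0,0,0.3], squeeze=35)

```text
time: 7.2
position: [559.2, -308.0, 27.6]
tcp_rot: [0.583, 0.717, 0.24, -0.297]
ft_force: [-0.6, -0.3, 0.2]
width: 0.503
finger_force: 35.0
```

```bash
python3 log.py
```

```text
{'joints': [0.381, 1.064, 0.461, 1.349, -0.798, 1.602, 1.292], 'position': [559.216, -308.042, 27.571], 'tcp_rot': [0.583, 0.717, 0.24, -0.297]} 7.2 0.5031312553989749 34.99965012073517 [-0.57514692 -0.33024408  0.18763095]
```

Call:
move_arm(motion=[0,0,0,0.1,0,-0.1,0.3,0,0,0,0.3,0,-0.3,0.3,0,0,0,0.6,0,-0.6,0.3,0,0,0,1,0,-1,0.3,0,0,0,1,0,-1,0.3,0,0,0,1,0,-1,0.3])

```text
time: 7.8
position: [560.3, -308.3, 171.5]
tcp_rot: [0.583, 0.718, 0.24, -0.295]
ft_force: [1.2, 0.8, -2.2]
width: 0.505
finger_force: 35.0
```

```bash
python3 log.py
cat > g2.py <<'E'
from g1 import *
r1=R.from_rotvec(np.pi/2*np.cross(c,up))*r0
pm=np.array([520,-28.6,91.])
if __name__=="__main__":
    goal(pm+[0,0,90],r1,"over mat")
    print(r1.as_quat())
E
python3 g2.py
```

```text
{'joints': [0.359, 0.893, 0.504, 1.33, -0.755, 1.757, 1.2], 'position': [560.327, -308.326, 171.511], 'tcp_rot': [0.583, 0.718, 0.24, -0.295]} 7.8 0.5051093724064805 34.99879717826843 [ 1.23546851  0.84031546 -2.23336355]
over mat turn [ 0.000e+00 -2.491e-01  1.000e-04] shift [2.073 0.179 1.915] rows>= 10.465665614501512
[ 0.58272315  0.71692895 -0.24137183  0.2969617 ]
```

Call:
move_arm(motion=[0,0,0,0.3,0.03,0.28,0.3,0,0,0,0.6,0.06,0.57,0.3,0,0,0,1,0.09,0.95,0.3,0,0,0,1,0.09,0.95,0.3])

```text
time: 8.2
position: [539.0, -163.0, 171.1]
tcp_rot: [0.58, 0.718, 0.24, -0.301]
ft_force: [0.3, 0.2, -2.4]
width: 0.507
finger_force: 35.0
```

Call:
move_arm(motion=[0,0,0,0.3,0.03,0.28,0.3,0,0,0,0.6,0.06,0.57,0.3,0,0,0,1,0.09,0.95,0.3,0,0,0,1,0.09,0.95,0.3])

```text
time: 8.6
position: [518.7, -26.9, 174.7]
tcp_rot: [0.58, 0.718, 0.239, -0.301]
ft_force: [-0.4, 0.4, -2.2]
width: 0.508
finger_force: 35.0
```

Call:
move_arm(motion=[0,-0.023,0,0.07,0,0.02,0.3,0,-0.046,0,0.07,0,0.02,0.3,0,-0.069,0,0.07,0,0.02,0.3,0,-0.092,0,0.07,0,0.02,0.3,0,-0.115,0,0.07,0,0.02,0.3,0,-0.138,0,0.07,0,0.02,0.3,0,-0.161,0,0.07,0,0.02,0.3,0,-0.184,0,0.07,0,0.02,0.3,0,-0.207,0,0.07,0,0.02,0.3,0,-0.23,0,0.07,0,0.02,0.3,0,-0.249,0,0.07,0,0.02,0.3,0,-0.249,0,0.07,0,0.02,0.3])

```text
time: 9.8
position: [518.8, -24.6, 176.3]
tcp_rot: [0.578, 0.72, -0.245, 0.296]
ft_force: [-0.2, 0.1, -2.4]
width: 0.503
finger_force: 35.0
```

```bash
python3 log.py; python3 g2.py
python3 - <<'E'
from station import *; import cv2
from h import *
s=capture("scene"); a=s["pixels"][120:320,190:430]; cv2.imwrite("pics/s3.png",cv2.resize(a,None,fx=2.5,fy=2.5)[:,:,::-1])
print(proj(s,[521,-33.5,94]),proj(s,[521,-33.5,244]))
E
```

```text
{'joints': [-1.28, 0.712, 1.057, 2.118, 0.263, 0.745, -0.304], 'position': [518.817, -24.606, 176.322], 'tcp_rot': [0.578, 0.72, -0.245, 0.296]} 9.8 0.5026171072166221 34.99967336654663 [-0.23209483  0.12774812 -2.39376894]
over mat turn [-0.0002  0.0005  0.002 ] shift [-0.062  0.003 -0.004] rows>= 0.1252828026585595
[ 0.58272315  0.71692895 -0.24137183  0.2969617 ]
[295.86210724 238.68162378] [294.56962356 199.38780855]
```

View pics/s3.png

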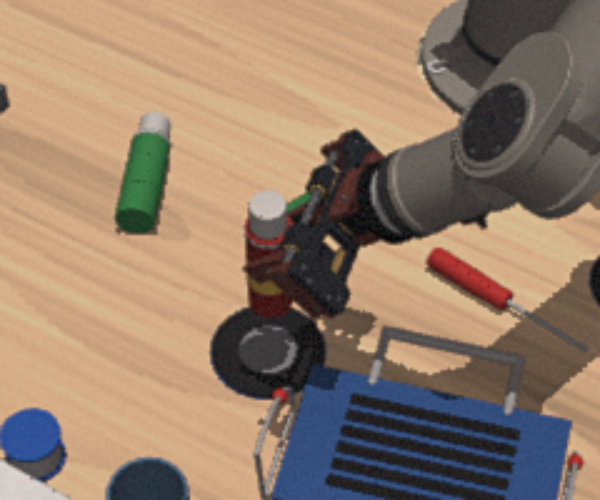

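The can hangs upright above the mat, with the cap at crop (267,207) and the base at (268,312). I'll descend, slowly at the end.

Call:
move_arm(motion=[0,0,0.001,0.1,0,0.15,0.3,0,0,0.002,0.25,0,0.31,0.3,0,0,0.002,0.4,0,0.46,0.3,0,0,0.002,0.5,0,0.56,0.3,0,0,0.002,0.53,0,0.59,0.3,0,0,0.002,0.53,0,0.59,0.3,0,0,0.002,0.53,0,0.59,0.3])

```text
time: 10.55
position: [520.5, -31.9, 100.6]
tcp_rot: [0.588, 0.714, -0.239, 0.296]
ft_force: [-0.6, 0.1, -2.0]
width: 0.504
finger_force: 35.0
```

```bash
python3 log.py; python3 g2.py
```

```text
{'joints': [-1.191, 0.84, 0.953, 2.144, 0.202, 0.598, -0.364], 'position': [520.481, -31.91, 100.639], 'tcp_rot': [0.588, 0.714, -0.239, 0.296]} 10.55 0.5041665695061788 34.998963475227356 [-0.55255071  0.14915269 -1.99595265]
over mat turn [-0.0002 -0.0008 -0.0019] shift [-0.542  0.008 -0.595] rows>= 1.608605418088659
[ 0.58272315  0.71692895 -0.24137183  0.2969617 ]
```

Call:
move_arm(motion=[0,0,-0.002,0.025,0,0.02,0.3,0,0,-0.002,0.045,0,0.04,0.3,0,0,-0.002,0.045,0,0.04,0.3,0,0,-0.002,0.045,0,0.04,0.3])

```text
time: 10.95
position: [520.1, -31.1, 93.8]
tcp_rot: [0.582, 0.718, -0.241, 0.295]
ft_force: [0.5, -0.2, -2.4]
width: 0.507
finger_force: 35.0
```

Call:
move_arm(motion=[0,0,0,0.01,0,0.01,0.3,0,0,0,0.01,0,0.01,0.3])

```text
time: 11.15
position: [520.0, -31.2, 92.3]
tcp_rot: [0.583, 0.718, -0.241, 0.295]
ft_force: [-0.5, -0.2, -2.1]
width: 0.507
finger_force: 35.0
```

Call:
move_arm(motion=[0,0,0,0.01,0,0.01,0.3,0,0,0,0.01,0,0.01,0.3])

```text
time: 11.35
position: [520.0, -31.2, 90.9]
tcp_rot: [0.583, 0.718, -0.241, 0.295]
ft_force: [-0.1, 0.3, -1.7]
width: 0.507
finger_force: 35.0
```

Call:
move_arm(motion=[0,0,0,0.01,0,0.01,0.3,0,0,0,0.01,0,0.01,0.3])

```text
time: 11.55
position: [520.1, -31.2, 89.6]
tcp_rot: [0.583, 0.718, -0.241, 0.295]
ft_force: [-0.2, 0.8, -1.1]
width: 0.507
finger_force: 35.0
```

Call:
move_arm(motion=[0,0,0,0.01,0,0.01,0.3,0,0,0,0.01,0,0.01,0.3])

```text
time: 11.75
position: [520.3, -31.7, 89.5]
tcp_rot: [0.583, 0.718, -0.242, 0.295]
ft_force: [-4.6, 5.5, 13.1]
width: 0.508
finger_force: 35.0
```

Contact: the vertical force went from -2 to +13 N. I'll ease off 1 mm, open, and back out along the tool axis.

Call:
move_arm(motion=[0,0,0,-0.009,0,-0.009,0.3,0,0,0,-0.009,0,-0.009,0.5,0,0,0,-0.009,0,-0.009,0.56,0,0,0,-0.009,0,-0.009,0.7,0,0,0,-0.009,0,-0.009,1,0,0,0,-0.009,0,-0.009,1,0,0,0,-0.009,0,-0.009,1,0,0,0,-0.009,0,-0.009,1,0,0,0,-0.009,0,-0.009,1])

```text
time: 12.65
position: [520.0, -31.2, 89.4]
tcp_rot: [0.583, 0.718, -0.241, 0.295]
ft_force: [-0.1, 0.1, -1.1]
width: 0.995
finger_force: 0.0
```

Call:
move_arm(motion=[0,0,0,0,0,-0.2,1,0,0,0,0,0,-0.5,1,0,0,0,0,0,-0.9,1,0,0,0,0,0,-1,1,0,0,0,0,0,-1,1])

```text
time: 13.15
position: [506.5, 39.2, 160.7]
tcp_rot: [0.582, 0.719, -0.24, 0.295]
ft_force: [-1.5, -0.4, -0.2]
width: 1.001
finger_force: 0.0
```

```bash
python3 log.py
python3 - <<'E'
from station import *; import cv2
from h import *
s=capture("scene"); a=s["pixels"][120:320,190:430]; cv2.imwrite("pics/s4.png",cv2.resize(a,None,fx=2.5,fy=2.5)[:,:,::-1]); np.save("s4.npy",s,allow_pickle=True)
print(proj(s,[521,-33.5,3]),proj(s,[521,-33.5,153]))
E
```

```text
{'joints': [-1.357, 0.74, 1.011, 2.088, 0.205, 0.812, -0.373], 'position': [506.459, 39.244, 160.696], 'tcp_rot': [0.582, 0.719, -0.24, 0.295]} 13.15 1.0011193226063364 0.0 [-1.49427355 -0.42021794 -0.17983992]
[296.55067579 259.61533903] [295.37903864 223.99547429]
```

View pics/s4.png

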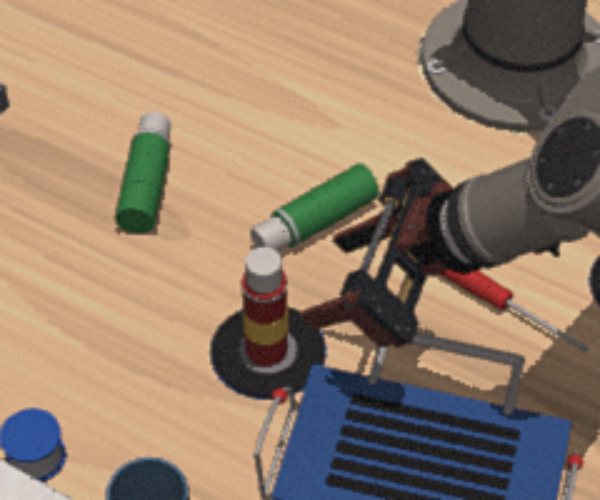

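The can stands upright on the mat: the cap top at crop (265,261) matches the prediction for the mat centre within about 1 px. Now the hatch. I'll back away, go vertical above the bar, and check with the wrist camera.

Call:
move_arm(motion=[0,0,0,0,0,-0.5,1,0,0,0,0,0,-1,1,0,0,0,0,0,-1,1])

```text
time: 13.5
position: [493.4, 110.6, 232.9]
tcp_rot: [0.582, 0.719, -0.238, 0.296]
ft_force: [0.4, 0.6, -0.2]
width: 0.998
finger_force: 0.0
```

```bash
cat > g3.py <<'E'
from goal import *
ang=np.radians(16.3); ex=np.array([np.cos(ang),np.sin(ang),0])
rv=rot([0,0,-1],ex)
if __name__=="__main__":
    goal([481,157,220],rv,"above bar")
E
python3 g3.py
```

```text
above bar turn [-0.0044  0.1239 -0.0111] shift [ 0.432 -0.024 -0.245] rows>= 5.23111484455299
```

Call:
move_arm(motion=[-0.004,0.124,-0.011,0.43,-0.02,-0.24,0.8,-0.004,0.124,-0.011,0.43,-0.02,-0.24,0.8,-0.004,0.124,-0.011,0.43,-0.02,-0.24,0.6,-0.004,0.124,-0.011,0.43,-0.02,-0.24,0.55,-0.004,0.124,-0.011,0.43,-0.02,-0.24,0.55,-0.004,0.124,-0.011,0.43,-0.02,-0.24,0.55,-0.004,0.124,-0.011,0.43,-0.02,-0.24,0.55,-0.004,0.124,-0.011,0.43,-0.02,-0.24,0.55,-0.004,0.124,-0.011,0.43,-0.02,-0.24,0.55])

```text
time: 14.4
position: [479.3, 153.1, 217.2]
tcp_rot: [0.602, 0.799, -0.004, -0.001]
ft_force: [-0.4, 0.0, -0.5]
width: 0.553
finger_force: 0.0
```

```bash
python3 log.py; python3 g3.py
python3 - <<'E'
from station import *; from h import *
w=capture("wrist"); cv2.imwrite("pics/wrist5.png",w["pixels"][:,:,::-1]); np.save("w5.npy",w,allow_pickle=True)
print(proj(w,[481,157,103]))
E
```

```text
{'joints': [-1.122, 0.291, 0.833, 2.021, -0.26, 0.946, 0.124], 'position': [479.259, 153.102, 217.172], 'tcp_rot': [0.602, 0.799, -0.004, -0.001]} 14.4 0.5525135514602196 0.0 [-0.42235351  0.00345735 -0.48939369]
above bar turn [-0.0012  0.0006 -0.0008] shift [ 0.033  0.027 -0.029] rows>= 0.10241613024405828
[330.20262468 233.97096571]
```

View pics/wrist5.png

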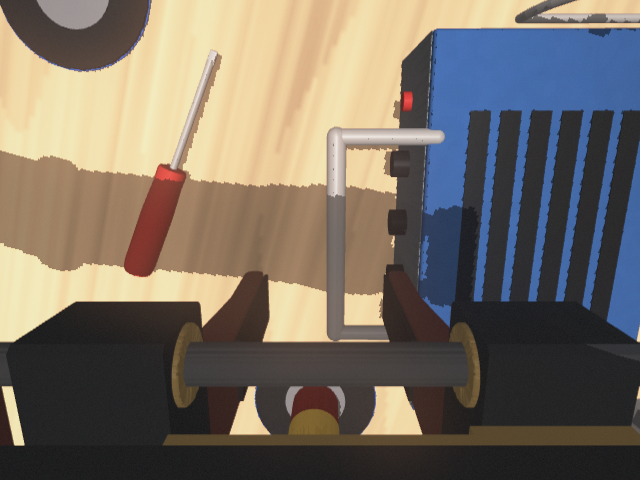

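The bar runs from (337,135) to (335,332), parallel to the pads. Its middle is near (336,233), between the fingers and about 6 px from the prediction. The can stands untouched behind it.

Run:
```python
from h import *; from goal import *
w=np.load("w5.npy",allow_pickle=True).item()
A=onz(w,337,136,103);B=onz(w,335.5,332,103);M=(A+B)/2
d=A-B; print(A,B,M,np.linalg.norm(d),"y angle",np.degrees(np.arctan2(d[1],d[0])))
# red ball corner / hatch front edge
F1=onz(w,436,30,103);F2=onz(w,420,300,103);print(F1,F2,np.degrees(np.arctan2(*(F1-F2)[1::-1])))
from g3 import rv
goal([M[0],M[1],103],rv,"bar")
```

```text
[467.85692472 217.14911458 103.        ] [503.81432871  91.4765855  103.        ] [485.83562671 154.31285004 103.        ] 130.71541404255944 y angle 105.9668764791339
[505.79511211 289.45518019 103.        ] [551.74488517 129.93707059 103.        ] 106.06923876231593
bar turn [-0.0012  0.0005 -0.0007] shift [-0.006  0.074  1.143] rows>= 2.2901974509069873
```

Call:
move_arm(motion=[-0.001,0.0005,-0.0015,0,0.06,0.4,0.55,-0.001,0.0005,-0.0015,0,0.06,0.7,0.55,-0.001,0.0005,-0.0015,0,0.06,0.7,0.55])

```text
time: 14.75
position: [482.5, 154.2, 144.8]
tcp_rot: [0.598, 0.802, -0.003, -0.002]
ft_force: [-0.0, -0.3, 0.8]
width: 0.547
finger_force: 0.0
```

Call:
move_arm(motion=[0,0,0,0,0,0.15,0.55,0,0,0,0,0,0.3,0.55,0,0,0,0,0,0.43,0.55,0,0,0,0,0,0.43,0.55])

```text
time: 15.15
position: [484.4, 154.1, 103.8]
tcp_rot: [0.598, 0.801, -0.0, -0.001]
ft_force: [-0.4, -0.1, 1.7]
width: 0.552
finger_force: 0.0
```

Call:
move_arm(motion=[0,0,0,0,0,0,0,0,0,0,0,0,0,0,0,0,0,0,0,0,0,0,0,0,0,0,0,0,0,0,0,0,0,0,0,0,0,0,0,0,0,0,0,0,0,0,0,0,0], squeeze=20)

```text
time: 15.85
position: [484.9, 154.2, 105.2]
tcp_rot: [0.599, 0.801, 0.0, -0.001]
ft_force: [-1.8, 0.2, 1.5]
width: 0.132
finger_force: 20.0
```

```bash
python3 log.py
```

```text
{'joints': [-0.974, 0.475, 0.691, 2.101, -0.463, 0.718, 0.307], 'position': [484.876, 154.219, 105.151], 'tcp_rot': [0.599, 0.801, 0.0, -0.001]} 15.85 0.1320644757614162 19.996387660503387 [-1.80874486  0.24083374  1.48481508]
```

```bash
cat > arc.py <<'E'
import numpy as np,sys
o=.0146
def tab(t0,ths):
    for t in ths: print("th %.2f  y %.3f  z %.3f"%(t,2.05*(np.cos(t0+o)-np.cos(t+o)),-2.05*(np.sin(t+o)-np.sin(t0+o))))
a=[float(x) for x in sys.argv[1:]]; tab(a[0],a[1:])
E
python3 arc.py 0 .03 .08 .15 .22 .29 .36 .42 .45; echo; python3 arc.py .45 .5 .57 .64 .71 .78 .82 .85; echo; python3 arc.py .85 .9 .95 1.0 1.04 1.07; echo; python3 arc.py 1.07 1.04 1.0 .95 .9 .87 .85
```

```text
th 0.03  y 0.002  z -0.061
th 0.08  y 0.009  z -0.164
th 0.15  y 0.027  z -0.306
th 0.22  y 0.056  z -0.447
th 0.29  y 0.094  z -0.585
th 0.36  y 0.142  z -0.720
th 0.42  y 0.190  z -0.833
th 0.45  y 0.217  z -0.889

th 0.50  y 0.048  z -0.090
th 0.57  y 0.123  z -0.213
th 0.64  y 0.206  z -0.330
th 0.71  y 0.298  z -0.440
th 0.78  y 0.397  z -0.544
th 0.82  y 0.456  z -0.601
th 0.85  y 0.502  z -0.641

th 0.90  y 0.080  z -0.065
th 0.95  y 0.162  z -0.125
th 1.00  y 0.248  z -0.181
th 1.04  y 0.319  z -0.223
th 1.07  y 0.372  z -0.253

th 1.04  y -0.054  z 0.030
th 1.00  y -0.124  z 0.071
th 0.95  y -0.210  z 0.128
th 0.90  y -0.293  z 0.188
th 0.87  y -0.341  z 0.226
th 0.85  y -0.372  z 0.253
```

Call:
move_arm(motion=[0,0,0,0,0.002,-0.061,0,0,0,0,0,0.009,-0.164,0,0,0,0,0,0.027,-0.306,0,0,0,0,0,0.056,-0.447,0,0,0,0,0,0.094,-0.585,0,0,0,0,0,0.142,-0.72,0,0,0,0,0,0.19,-0.833,0,0,0,0,0,0.217,-0.889,0,0,0,0,0,0.217,-0.889,0], squeeze=30)

```text
time: 16.75
position: [504.9, 159.9, 195.0]
tcp_rot: [0.599, 0.801, -0.0, -0.002]
ft_force: [-6.2, -0.2, 1.0]
width: 0.13
finger_force: 30.0
```

```bash
python3 log.py;python3 - <<'E'
from station import *; from h import *
s=capture("scene"); cv2.imwrite("pics/s6.png",cv2.resize(s["pixels"][170:370,240:460],None,fx=2.7,fy=2.7)[:,:,::-1])
E
```

```text
{'joints': [-1.055, 0.373, 0.796, 1.987, -0.337, 0.918, 0.203], 'position': [504.91, 159.924, 195.041], 'tcp_rot': [0.599, 0.801, -0.0, -0.002]} 16.75 0.12964026489776254 30.014547407627106 [-6.20479015 -0.21449479  1.01305961]
```

View pics/s6.png

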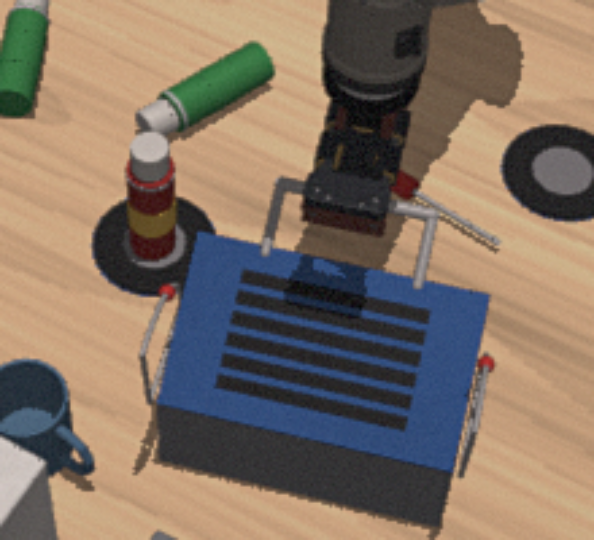

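The hatch is up about 0.45 rad with the bar in the fingers (bar at crop (345,200)). The can is upright at (150,200). Continuing past the balance point.

Call:
move_arm(motion=[0,0,0,0,0.045,-0.09,0,0,0,0,0,0.12,-0.213,0,0,0,0,0,0.2,-0.33,0,0,0,0,0,0.29,-0.44,0,0,0,0,0,0.39,-0.544,0,0,0,0,0,0.45,-0.601,0,0,0,0,0,0.495,-0.641,0,0,0,0,0,0.495,-0.641,0])

```text
time: 17.6
position: [552.6, 173.4, 260.9]
tcp_rot: [0.599, 0.801, -0.0, -0.002]
ft_force: [-15.0, -2.7, 17.9]
width: 0.13
finger_force: 30.0
```

Call:
move_arm(motion=[0,0,0,0,0.08,-0.065,0,0,0,0,0,0.162,-0.125,0,0,0,0,0,0.248,-0.181,0,0,0,0,0,0.319,-0.223,0,0,0,0,0,0.372,-0.253,0,0,0,0,0,0.372,-0.253,0,0,0,0,0,0.372,-0.253,0,0,0,0,0,0.372,-0.253,0])

```text
time: 18.4
position: [590.5, 184.3, 286.6]
tcp_rot: [0.599, 0.801, 0.002, 0.0]
ft_force: [-5.7, -1.2, 10.3]
width: 0.128
finger_force: 30.0
```

```bash
python3 log.py
python3 - <<'E'
from station import *; import numpy as np
p=np.array(get_state()["position"]); e=np.array([np.cos(np.radians(16)),np.sin(np.radians(16)),0])
dz=p[2]-105.15; dy=(p-[484.88,154.22,105.15])@e; print(dy,dz,"theta",np.arctan2(dz+3,205-dy)-.0146, "R",np.hypot(dz+3,205-dy))
E
```

```text
{'joints': [-0.991, 0.432, 0.811, 1.687, -0.339, 1.165, 0.196], 'position': [590.533, 184.254, 286.635], 'tcp_rot': [0.599, 0.801, 0.002, 0.0]} 18.4 0.12836588942386865 29.98946964740753 [-5.67635276 -1.21167186 10.28892094]
109.83853294718189 181.48454008334252 theta 1.0799701746716612 R 207.5819123657141
```

```bash
cat > ov.py <<'E'
from station import *; from h import *
import sys
s=capture("scene"); im=s["pixels"][:,:,::-1].copy()
a=np.radians(16); ex=np.array([np.cos(a),np.sin(a),0]); ey=np.array([-ex[1],ex[0],0])
hinge=np.array([485.3,154.3,0])+205*ex+[0,0,100]; print(hinge)
im=cv2.resize(im[130:370,230:470],None,fx=2.5,fy=2.5,interpolation=cv2.INTER_CUBIC)
for t,col in zip(map(float,sys.argv[2:]),((0,255,0),(0,255,255),(255,255,255))):
    pts=[(proj(s,hinge+150*(-np.cos(t)*ex+[0,0,np.sin(t)])+k*ey)-[230,130])*2.5 for k in(-125,125)]
    for p in pts: cv2.circle(im,tuple(int(round(x)) for x in p),3,col,-1)
cv2.imwrite(sys.argv[1],im)
E
python3 ov.py pics/s7.png 0.95 1.02 1.09
```

```text
[682.35864767 210.80565794 100.        ]
```

View pics/s7.png

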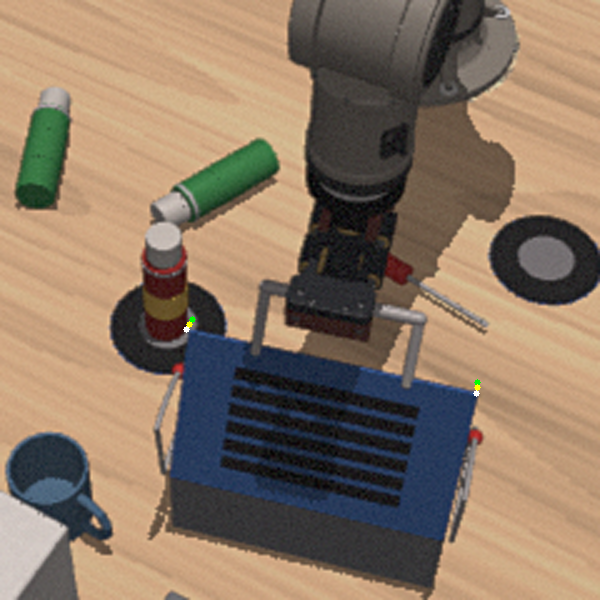

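The hatch front corners at (190,333) and (475,392) match the markers for about 1.09 rad, and the bar is gripped. Step 2 is met, so I'll ease back to about 0.86 rad.

Call:
move_arm(motion=[0,0,0,0,-0.054,0.03,0,0,0,0,0,-0.124,0.071,0,0,0,0,0,-0.21,0.128,0,0,0,0,0,-0.293,0.188,0,0,0,0,0,-0.341,0.226,0,0,0,0,0,-0.365,0.247,0,0,0,0,0,-0.365,0.247,0,0,0,0,0,-0.365,0.247,0,0,0,0,0,-0.365,0.247,0,0,0,0,0,-0.365,0.247,0,0,0,0,0,-0.365,0.247,0])

```text
time: 19.55
position: [555.4, 174.2, 261.2]
tcp_rot: [0.599, 0.801, 0.002, 0.0]
ft_force: [-5.1, -1.6, 7.1]
width: 0.126
finger_force: 30.0
```

```bash
python3 log.py
python3 - <<'E'
from station import *; import numpy as np
s=get_state(); p=np.array(s["position"]); e=np.array([np.cos(np.radians(16)),np.sin(np.radians(16)),0])
dz=p[2]-105.15; dy=(p-[484.88,154.22,105.15])@e; print(dy,dz,"theta",np.arctan2(dz+3,205-dy)-.0146, "acos",np.arccos((205-dy)/205),"asin",np.arcsin((dz+3)/205),s["dq"])
E
python3 ov.py pics/s8.png 0.76 0.85 0.94
```

```text
{'joints': [-1.033, 0.387, 0.817, 1.804, -0.319, 1.085, 0.185], 'position': [555.374, 174.185, 261.179], 'tcp_rot': [0.599, 0.801, 0.002, 0.0]} 19.55 0.12646988916186197 29.995010197162628 [-5.11700899 -1.56109096  7.08557602]
73.26582812735397 156.02897971169872 theta 0.8643968664472984 acos 0.8729020471042203 asin 0.8879045175291651 [ 4.89581724e-06 -8.09039018e-04 -9.53957405e-04  2.11303397e-04
  1.58085668e-03  2.41289828e-03 -1.77587140e-04]
[682.35864767 210.80565794 100.        ]
```

View pics/s8.png

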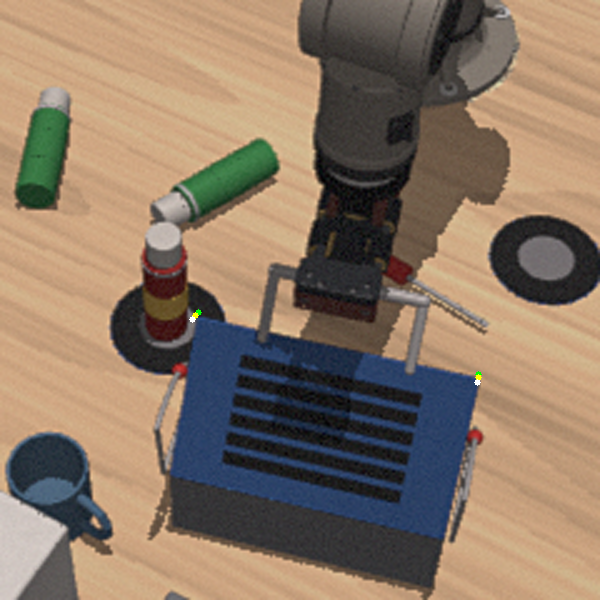

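The hatch is held still at about 0.86 rad, its corners match the markers between 0.85 and 0.94, and the can stands on the mat. Handing in.

```bash
python3 -c "
from station import *
print(sign_off())"
```

```text
the job is handed in; nothing more can be done
None
```

I handed the job in at about 20 s on the robot's clock: the can stands upright on the mat, and the hatch went to about 1.08 rad before I eased it back. The fingers still grip its bar with the hatch held still at about 0.86 rad. `sign_off()` gave no verdict, and the hatch angles are my estimates from the arm's position and the pictures.

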